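# Save the turned rung, tip out the offcuts

### The arm

A 6-joint arm with a two-finger parallel gripper is mounted at the origin on the work surface. World frame = base frame: x ahead of the robot, y to its left, z up, the work surface at z = 0. Lengths are in m, angles in rad, forces in N, time in s.
With the tool pointing down it reaches from about 0.35 to 0.975 m from the base axis. Payload 4.9 kg.
Tool frame: the origin (TCP) lies midway between the tips of the shut fingers; the grasp point (between the pads) lies 19 mm behind it (ctrl.hold_point_z is the distance from the TCP to the grasp point, in m); z points along the fingers, y is the line along which they close (so a half turn about z gives the same grasp; the last joint's range is limited). The gripper opens to 85 mm and grips with 20 to 120 N. Pads are 22 mm wide; open, the fingers measure 114 mm over their backs; the gripper's body (76 mm by 85 mm) begins 54 mm behind the grasp point. The pads swing forward as they close: fully open they stand 13 mm farther back than shut.
Start: joints at [-0.119, 0.053, 1.613, -0, 1.476, -0.119], TCP at [0.625, 0, 0.231] pointing down, gripper open.
Joint ranges: [-3.01, 3.01], [-1.01, 2.22], [0.06, 2.58], [-1.02, 4.17], [0.09, 2.62], [-3.14, 3.14]. Speed limits (rad/s): [2.57, 2.57, 3.14, 3.14, 3.14, 3.14].

### API

Orientations are given as a rotation vector (axis times angle).
In Python, from station import status, viewer, finish_job, ctrl gives the robot as it stands.
- The arm moves only by the shell command python3 -m jog 'ROWS' [FORCE]. ROWS is JSON, a list of rows, each a list of 7 numbers: the turn, a rotation vector about the tool's x, y, z each as a share of 5 degrees, from -1 to 1, then the shift along the tool's x, y, z each as a share of 30 mm, from -1 to 1, then the opening, from -1 (shut) to 1 (fully open). A call has 1 to 5 rows; each row shifts and turns the commanded pose from where the row before left it, along the tool's axes as they then stand; what a row does not reach is not made up. A row lasts 1/8 s, in which the tool goes at most 62.5 mm and 10.7 degrees, less where a joint would pass 70% of its speed; a pose out of reach is approached as far as the arm can. A call with a number of a shift or a turn outside -1 to 1 is refused whole. A call with a gripper value outside its range is refused whole. The fingers move at their own pace and stop on an object; FORCE is the grip in N (left out, the last holds). Time passes only in rows, so rows that do not move let the fingers close. It gives the time, the measured TCP pose, the force, the opening and the grip force at its end, in the units of the state.
- status.get_obs(): the state, without advancing time (a new reading comes with each control period).
- viewer.get_image(name): name is "scene" or "side" or "wrist"; returns a dict with "img" (420x560x3 uint8, red, green, blue), "fovy" (degrees; the focal length in pixels is half the picture's height over the tangent of half this angle, whatever the lens; pixels are square), "cx", "cy" (the principal point, pixels), "rvec" (rotation vector, rad) and "tvec" (3), from world to camera coordinates, as OpenCV has them. Camera axes: x right, y down, z forward; pixel columns grow to the right and rows downward; lengths in m; the calibration is good to about 2 mm. A picture is of the moment at which its call begins. There is no depth.
- finish_job(): hands the job in; it is judged then, once.
The state is a dict: "t": time; "q": joint angles; "dq": joint speeds; "effort": joint torques, N m; "tool_pos": TCP position; "tool_rot": TCP orientation; "contact_force": force on the tool from outside, world axes, zero at the start; "wrist_torque": the same for the moment, N m; "opening": finger opening in m; "grip_force": force on a finger pad.
Only numpy, scipy, OpenCV 4.12 (cv2) and the standard library are available. Lean on these libraries where they do the work, as an engineer would, in place of code of your own. Each camera call takes 0.05 s, during which the arm holds its last target. There are 200 camera calls.

### The job

Among the offcuts in the grey tipping tray there is one good part, the round turned chair rung, lying tight along a side wall of the tray: take it out and lay it gently, flat, in the shallow dark wooden tray that is empty, leaving all the offcuts in the tipping tray meanwhile. Then lift the tipping tray by its steel bar handle so that all the offcuts slide off into the yellow crate, and lower it back down level without letting it slam. Leave the glue bottle, the tin, the hand plane and the log slice that stand close by where they are.

Things in the scene. Friction and masses are not known exactly. Their poses are not given: they have to be found in the camera images.
- rung: the good part: a round turned rung of light wood, 140 mm long, 40 mm in diameter, with a tenon (26 mm in diameter, 15 mm long) at each end; 0.12 kg. Origin at its middle on its axis, x along it. It starts lying along the left or right side wall of the tipping tray, 0.5 mm from it (no finger fits between); towards the tray's middle about 60 mm of floor is free
- square_bar: offcut: a square bar of light wood, 140 x 40 x 40 mm, lying along the other side wall of the tipping tray. Origin at its centre, x along it
- offcut_a: offcut: a block of light wood in the middle of the tipping tray, 36 (x) x 85 (y) x 30 mm high, origin at the centre of its underside
- offcut_b: offcut: a block of light wood in the middle of the tipping tray, 34 (x) x 75 (y) x 22 mm high, origin at the centre of its underside
- offcut_c: offcut: a stepped block of light wood in the middle of the tipping tray, 34 (x) x 80 (y) x 18 mm with a step to 36 mm on its +y half, origin at the centre of its underside
- offcut_d: offcut: a small block of light wood lying on offcut_a, 30 (x) x 65 (y) x 16 mm high, origin at the centre of its underside
- stand: fixed stand of the tipping tray; origin on the bench under the tray's middle, x from handle to open lip, y across. Grey-painted tray, inside 180 mm in x (-86 to +94 mm of this origin) by 300 mm in y (-150 to +150); walls 8 mm thick, 45 mm high on three sides, none at the lip (+x); when down, floor 105 mm and wall tops 150 mm above the bench
- tip_tray (a joint): tilt of the tipping tray about its hinge at the lip: 0 when down and level, grows as the handle is lifted, stops at 1.0 rad. It falls back under its own weight (0.6 kg and the offcuts) when let go
- handle (a point): middle of the tipping tray's handle: a round steel bar 14 mm thick, 140 mm long, along y (parallel to the hinge), 35 mm of free space between it and the tray's wall; 230 mm in x from the hinge and 30 mm above the tray floor. Axes are the tray's: x towards the lip, y along the bar, z up out of the tray
- lip (a point): middle of the lip of the tipping tray, on the hinge axis, at floor level (105 mm above the bench). Axes are the tray's; the hinge axis is y
- crate: fixed yellow slatted scrap crate below the lip, outside 250 (x) x 360 (y) x 95 mm high, walls 8 mm, origin at the centre of its underside
- keep_tray: fixed shallow tray of dark wood, empty, outside 190 (x) x 120 (y) x 26 mm high, walls and floor 6 mm; origin at the centre of its underside, x along its length. It stands to the left or the right of the tipping tray; a like one on the other side is full of sanding blocks
- glue: bystander: white glue bottle, 60 mm in diameter, 170 mm high, origin under its centre
- plane: bystander: small hand plane, 160 x 50 mm, 60 mm high, origin under its middle
- wax_tin: bystander: round tin, 90 mm in diameter, 50 mm high, origin under its centre
- log_slice: bystander: slice of a log, 110 mm in diameter, 35 mm high, origin under its centre
There are look-alikes about, which are no part of the job. What is shaped like the rung but purple is not meant. What is shaped like the offcut_a but purple is not meant.

How it is judged:
On the way, in this order (a step that is already met when the one before it is completed fails the run):
1. the rung lies flat in the empty dark tray, let go and at rest, while all five offcuts are still in the tipping tray, which is down (x of rung in the frame of keep_tray between -0.03 and 0.03 m and y of rung in the frame of keep_tray between -0.045 and 0.045 m and z of rung in the frame of keep_tray below 0.036 m and angle between rung's own x axis and vertical between 1.45 and 1.69 rad and linear speed of rung below 0.02 m/s and contact force between the fingers and rung below 0.1 N and x of each of square_bar, offcut_a, offcut_b, offcut_c, offcut_d in the frame of stand below 0.1 m and z of each of square_bar, offcut_a, offcut_b, offcut_c, offcut_d in the frame of stand above 0.1 m and value of joint tip_tray below 0.1 rad), for 0.2 s.
2. the tipping tray is lifted by at least 0.6 rad (value of joint tip_tray above 0.6 rad), for 0.1 s.
At the end, for the whole second after the job is handed in: The rung lies flat (7 degrees), free and at rest in the dark tray, centre within 30 mm along and 45 mm across of the tray's, under 36 mm above the bench; all five offcuts at rest inside the crate, centres below 120 mm; tipping tray down within 0.05 rad of level (x of rung in the frame of keep_tray between -0.03 and 0.03 m and y of rung in the frame of keep_tray between -0.045 and 0.045 m and z of rung in the frame of keep_tray below 0.036 m and angle between rung's own x axis and vertical between 1.45 and 1.69 rad and linear speed of rung below 0.02 m/s and contact force between the fingers and rung below 0.1 N and x of square_bar in the frame of crate between -0.125 and 0.125 m and y of square_bar in the frame of crate between -0.18 and 0.18 m and z of each of square_bar, offcut_a, offcut_b, offcut_c, offcut_d in the frame of crate below 0.12 m and linear speed of each of square_bar, offcut_a, offcut_b, offcut_c, offcut_d below 0.03 m/s and x of offcut_a in the frame of crate between -0.125 and 0.125 m and y of offcut_a in the frame of crate between -0.18 and 0.18 m and x of offcut_b in the frame of crate between -0.125 and 0.125 m and y of offcut_b in the frame of crate between -0.18 and 0.18 m and x of offcut_c in the frame of crate between -0.125 and 0.125 m and y of offcut_c in the frame of crate between -0.18 and 0.18 m and x of offcut_d in the frame of crate between -0.125 and 0.125 m and y of offcut_d in the frame of crate between -0.18 and 0.18 m and value of joint tip_tray below 0.05 rad); the robot touches nothing.
It fails at once if the rung is dropped (falls faster than 0.7 m/s, as from more than 25 mm) (linear speed of rung above 0.7 m/s and contact force between the fingers and rung below 0.05 N).
It fails at once if the tipping tray slams down (falls faster than 2.5 rad/s) (velocity of joint tip_tray below -2.5 rad/s).
It fails at once if the glue bottle, the tin, the plane or the log slice is moved by more than 30 mm (distance of any of glue, plane, wax_tin, log_slice from where it was at the start of the episode above 0.03 m).
It also fails if it takes over 72 s, if anything falls off the work surface, if the arm or the gripper's body presses on something with over 40 N, if the wrist force passes 120 N, or if a joint passes its speed limit or range.

## Working session

There is one attempt and no reset: what is moved stays moved. The work goes in short steps, Python scripts to look and compute and a shell command to move; the robot and the scene stay as the last step left them, time stands still between calls to the robot, and variables do not carry over. Pictures are saved under pics/ and viewed, at most 10 in all, crops included, and the job is handed in when it is done.

```bash
mkdir -p pics
cat > h.py <<'E'
import numpy as np, cv2
from station import status, viewer, ctrl
def cam(n,save=None):
    d=viewer.get_image(n)
    if save: cv2.imwrite('pics/'+save,d['img'][...,::-1])
    return d
def K(d):
    f=210/np.tan(np.radians(d['fovy'])/2); return np.array([[f,0,d['cx']],[0,f,d['cy']],[0,0,1]])
def proj(d,P): return cv2.projectPoints(np.array(P,float).reshape(-1,3),np.array(d['rvec'],float),np.array(d['tvec'],float),K(d),None)[0][:,0]
def ray(d,uv):
    R=cv2.Rodrigues(np.array(d['rvec'],float))[0]; o=-R.T@np.array(d['tvec'],float)
    v=R.T@np.linalg.inv(K(d))@np.array([uv[0],uv[1],1.]); return o,v/np.linalg.norm(v)
def atz(d,uv,z):
    o,v=ray(d,uv); return o+v*(z-o[2])/v[2]
def tri(obs):
    A=np.zeros((3,3));b=np.zeros(3)
    for d,uv in obs:
        o,v=ray(d,uv);M=np.eye(3)-np.outer(v,v);A+=M;b+=M@o
    return np.linalg.solve(A,b)
E
python3 - <<'E'
from h import *
import pickle
c={n:cam(n,n+'0.png') for n in('scene','side','wrist')}
pickle.dump(c,open('c0.pkl','wb'))
for n in c: print(n,c[n]['fovy'],c[n]['rvec'],c[n]['tvec'],ray(c[n],(280,210)))
print(status.get_obs())
E
```

```text
scene 56.2062379832601 [ 2.18013481  1.06067299 -0.4524287 ] [-0.25614513 -0.27289768  1.4302368 ] (array([ 1.10732295, -0.50979353,  0.83642527]), array([-0.56638744,  0.41605443, -0.71140985]))
side 46.37073475337667 [ 2.06198961 -0.45176293  0.26605753] [-0.53169875  0.17470776  1.16168672] (array([ 0.09415375, -1.0520513 ,  0.73963879]), array([ 0.37571921,  0.77767982, -0.50403291]))
wrist 65.03416438055076 [-2.81784258e+00 -7.51533550e-04  7.54429507e-04] [-0.62424144 -0.04032243  0.37890344] (array([0.62443112, 0.08258179, 0.37166801]), array([ 0.00197151, -0.31556636, -0.94890146]))
{'t': 0.15, 'q': array([-1.18994221e-01,  5.32408872e-02,  1.61393052e+00,  3.39168030e-05,
        1.47596872e+00, -1.19018057e-01]), 'dq': array([ 0.00288685, -0.00173073, -0.00442987, -0.00196371,  0.00160534,
        0.0013933 ]), 'effort': array([ 5.10442842e-04, -3.94241810e+01, -3.70721948e+01, -1.15854355e-04,
        4.61802789e-03,  5.00508997e-05]), 'tool_pos': array([6.24544135e-01, 6.80354103e-05, 2.30352026e-01]), 'tool_rot': array([-2.22054348e+00, -2.22058922e+00,  1.46032043e-03]), 'contact_force': array([-0.12710296,  0.21237179, -0.54400599]), 'wrist_torque': array([ 0.02087145,  0.00052753, -0.0144505 ]), 'grip_force': 0.0, 'opening': 0.08531154285393577}
```

View pics/scene0.png

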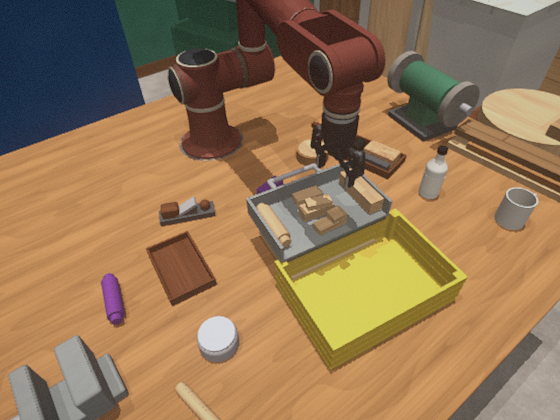

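View pics/side0.png

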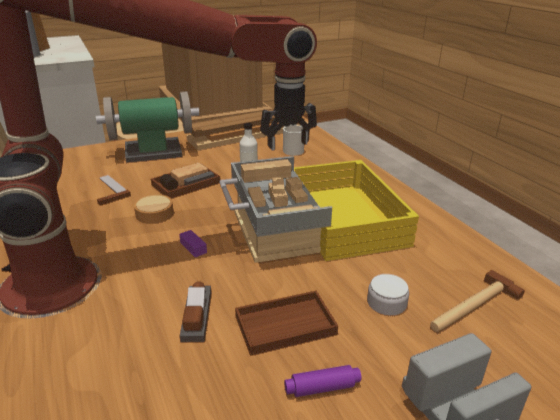

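View pics/wrist0.png

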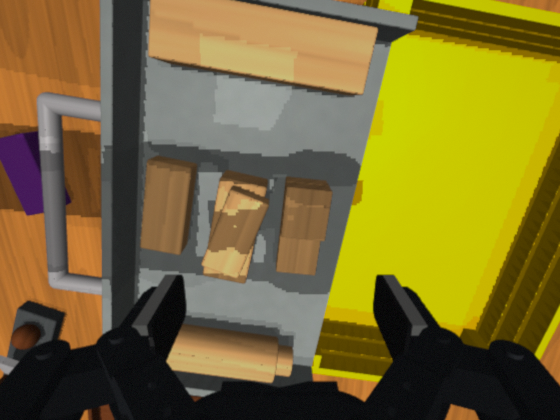

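Scene/side/wrist views: the tipping tray is in the middle, with the rung on the right (−y) wall (wrist about (170..292, 350)) and the square bar on the left. The empty tray is at scene (180,267) / side (286,321). Next I fit models to the clicked points and check them with an overlay.

```bash
cat > fit.py <<'E'
from h import *
import pickle
from scipy.optimize import least_squares
c=pickle.load(open('c0.pkl','rb'))
def W(p,P):
    P=np.array(P,float);s,co=np.sin(p[2]),np.cos(p[2])
    return np.c_[p[0]+co*P[:,0]-s*P[:,1],p[1]+s*P[:,0]+co*P[:,1],P[:,2]+(p[3] if len(p)>3 else 0)]
def fit(obs,p0,loss='soft_l1'):
    f=lambda p:np.concatenate([(proj(c[n],W(p,[P]))[0]-uv) for n,P,uv in obs])
    r=least_squares(f,p0,loss=loss,f_scale=3); print(np.round(r.x,4),np.round(f(r.x).reshape(-1,2),0).tolist()); return r.x
E
cat > a.py <<'E'
from fit import *
C={'a':(-.094,-.158,.15),'b':(-.094,.158,.15),'c':(.094,.158,.15),'d':(.094,-.158,.15)}
o=[('scene',C['a'],(249,207)),('scene',C['b'],(372,170)),('scene',C['c'],(390,208)),('side',C['a'],(247,223)),('side',C['d'],(327,220)),('side',C['b'],(233,163)),('side',C['c'],(296,160)),
('wrist',(-.136,.07,.135),(48,103)),('wrist',(-.136,-.07,.135),(57,280)),('wrist',C['c'],(415,18))]
p=fit(o,[.62,0,0,0.])
k=[('side',(-.095,.06,.026),(236,323)),('side',(.095,.06,.026),(325,296)),('side',(.095,-.06,.026),(336,323)),('side',(-.095,-.06,.026),(245,347)),
('scene',(-.095,.06,.026),(186,234)),('scene',(.095,.06,.026),(214,286)),('scene',(.095,-.06,.026),(172,300)),('scene',(-.095,-.06,.026),(148,247))]
q=fit(k,[.55,-.35,0.2,0.])
print('rung R tenon',atz(c['wrist'],(292,360),.125),'L shoulder',atz(c['wrist'],(172,345),.125))
pickle.dump((p,q),open('fit.pkl','wb'))
boxes=[W(p,[C[i] for i in 'abcd']),W(p,[(-.086,-.15,.105),(-.086,.15,.105),(.094,.15,.105),(.094,-.15,.105)]),W(p,[(-.136,-.07,.135),(-.136,.07,.135)]),
 W(p,[(-.07,-.1295,.125),(.07,-.1295,.125)]),
 W(q,[(-.095,-.06,.026),(-.095,.06,.026),(.095,.06,.026),(.095,-.06,.026)])]
out=[]
for n,(x0,y0,w,h,s) in {'scene':(140,140,270,180,3),'side':(200,140,150,220,3),'wrist':(0,0,560,420,1)}.items():
    im=cv2.resize(c[n]['img'][y0:y0+h,x0:x0+w,::-1],None,fx=s,fy=s,interpolation=cv2.INTER_CUBIC)
    for b in boxes:
        cv2.polylines(im,[np.int32((proj(c[n],b)-[x0,y0])*s)],True,(0,0,255),1)
    out.append(im)
cv=np.zeros((1010,1300,3),np.uint8)
cv[:540,:810]=out[0];cv[:660,820:1270]=out[1];cv[545:965,:560]=out[2]
cv2.imwrite('pics/ov1.png',cv2.resize(cv,(772,600),interpolation=cv2.INTER_AREA))
E
python3 a.py
```

```text
[ 0.5864 -0.0109 -0.1731 -0.0051] [[-4.0, -9.0], [-24.0, -9.0], [0.0, -7.0], [8.0, -4.0], [4.0, -11.0], [-2.0, 1.0], [-3.0, -3.0], [2.0, -1.0], [1.0, -3.0], [-1.0, 3.0]]
[ 0.4468 -0.3534 -0.1732 -0.0135] [[-0.0, -14.0], [-7.0, -1.0], [1.0, 8.0], [2.0, 2.0], [4.0, -2.0], [1.0, -4.0], [-4.0, 2.0], [0.0, 1.0]]
rung R tenon [ 0.63629554 -0.14665355  0.125     ] L shoulder [ 0.52627711 -0.12969296  0.125     ]
```

View pics/ov1.png

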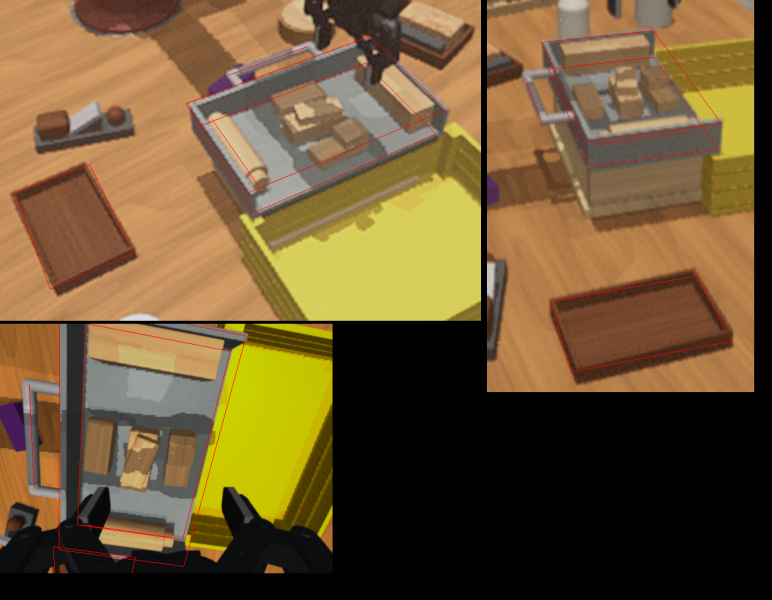

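Overlay: good to a few pixels. I read sharper corners off it (scene a (247,198), d (284,259), c (391,203); side a (248,215), d (331,208), b (231,164), c (295,157)) and refit.

```bash
cat > b.py <<'E'
from fit import *
C={'a':(-.094,-.158,.15),'b':(-.094,.158,.15),'c':(.094,.158,.15),'d':(.094,-.158,.15)}
S=lambda X,Y:(X/1.782+140,Y/1.782+140)
D=lambda X,Y:((X-487)/1.782+200,Y/1.782+140)
o=[('scene',C['a'],S(190,103)),('scene',C['c'],S(447,113)),('scene',C['d'],S(257,213)),('side',C['a'],D(573,133)),('side',C['d'],D(720,121)),('side',C['b'],D(543,42)),('side',C['c'],D(656,31)),
('wrist',(-.136,.07,.135),(48,103)),('wrist',(-.136,-.07,.135),(57,280)),('wrist',C['c'],(415,18))]
p=fit(o,[.62,0,0,0.]);fit(o,[.62,0,0])
k=[('side',(-.095,.06,.026),D(551,301)),('side',(.095,.06,.026),D(696,271)),('side',(.095,-.06,.026),D(731,330)),('side',(-.095,-.06,.026),D(575,370)),
('scene',(-.095,.06,.026),S(88,164)),('scene',(.095,.06,.026),S(133,246)),('scene',(.095,-.06,.026),S(57,286)),('scene',(-.095,-.06,.026),S(12,192))]
q=fit(k,[.55,-.35,0.2,0.]); fit(k,[.55,-.35,0.2])
# rung ends from scene+wrist: right tenon end centre
R=tri([(c['wrist'],(292,360)),(c['scene'],S(262,186))]);print('R end',R)
print('handle',W(p,[(-.136,.07,.135),(-.136,0,.135),(-.136,-.07,.135)]), 'rung exp',W(p,[(-.07,-.1295,.125),(0,-.1295,.125),(.07,-.1295,.125)]))
E
python3 b.py
```

```text
[ 0.5872 -0.0107 -0.1668 -0.0028] [[-2.0, 0.0], [-0.0, -3.0], [-5.0, -11.0], [8.0, 4.0], [1.0, 0.0], [-1.0, -0.0], [-2.0, -1.0], [0.0, -0.0], [0.0, -1.0], [0.0, -0.0]]
[ 0.588  -0.011  -0.1678] [[-2.0, -0.0], [0.0, -3.0], [-5.0, -12.0], [8.0, 3.0], [2.0, -1.0], [-1.0, -1.0], [-1.0, -2.0], [-1.0, 0.0], [-1.0, 1.0], [4.0, -0.0]]
[ 0.4479 -0.3516 -0.1228 -0.0077] [[-1.0, -1.0], [-1.0, -1.0], [1.0, 2.0], [0.0, -0.0], [-1.0, -1.0], [2.0, 1.0], [-1.0, 0.0], [0.0, 1.0]]
[ 0.4481 -0.3549 -0.123 ] [[-1.0, -3.0], [-0.0, -3.0], [2.0, -0.0], [1.0, -2.0], [-2.0, -2.0], [0.0, 0.0], [-3.0, -1.0], [-2.0, -1.0]]
R end [ 0.6375119  -0.1485972   0.12189102]
handle [[ 0.46470793  0.0809187   0.1321751 ]
 [ 0.45308879  0.01188975  0.1321751 ]
 [ 0.44146965 -0.05713919  0.1321751 ]] rung exp [[ 0.49667781 -0.12676899  0.1221751 ]
 [ 0.56570676 -0.13838814  0.1221751 ]
 [ 0.6347357  -0.15000728  0.1221751 ]]
```

Models agree across the views: tipping tray at (0.5875,−0.011), yaw −0.168; rung middle about (0.566,−0.138), axis z≈0.122–0.125; keep tray at (0.448,−0.352), yaw −0.123. Plan: shut the fingers, press lightly on the rung's top, roll it off the wall, then grasp.

```bash
python3 -m jog '[[0,0,0,-0.95,-0.4,0,-1],[0,0,0,-0.95,-0.4,0,-1],[0,0,0,-0.95,-0.4,0,-1],[0,0,0,-0.95,-0.4,0,-1],[0,0,0,-0.95,-0.4,0,-1]]' 30
python3 -m jog '[[0,0,-1,0,0,0,-1],[0,0,-1,0,0,0,-1],[0,0,-1,0,0,0,-1],[0,0,-1,0,0,0,-1],[0,0,-1,0,0,0,-1]]'
python3 -m jog '[[0,0,-1,0,0,0,-1],[0,0,-1,0,0,0,-1],[0,0,-1,0,0,0,-1],[0,0,-1,0,0,0,-1],[0,0,-1,0,0,0,-1]]'
python3 -m jog '[[0,0,-1,0,0,0,-1],[0,0,-1,0,0,0,-1],[0,0,-1,0,0,0,-1],[0,0,-1,0,0,0,-1],[0,0,-1,0,0,0,-1]]'
python3 -m jog '[[0,0,-1,0,0,0,-1],[0,0,-0.1,0,0,0,-1],[0,0,0,0,0,0,-1]]'
cat > tp.py <<'E'
# tool pose in the tray frame and in world, plus the wrist picture if asked
import sys
from h import *
from scipy.spatial.transform import Rotation as Ro
o=status.get_obs(); R=Ro.from_rotvec(o['tool_rot']).as_matrix()
T=np.array([.5875,-.011,0]); Z=Ro.from_euler('z',-.168).as_matrix()
print('tray frame mm',np.round(Z.T@(o['tool_pos']-T)*1000,1),'heading y',np.degrees(np.arctan2(R[1,1],R[0,1])),'z',np.round(R[:,2],3),'F',np.round(o['contact_force'],1),'t',o['t'],'q',np.round(o['q'],2))
if len(sys.argv)>1: cam(sys.argv[2],sys.argv[1])
E
python3 tp.py
```

```text
t: 0.78
tool_pos: [0.5643, -0.1433, 0.2308]
tool_rot: [-2.221, -2.221, 0.0]
contact_force: [0.6, -0.4, -0.1]
opening: 0.0002
grip_force: 0.0
t: 1.4
tool_pos: [0.5647, -0.1424, 0.2308]
tool_rot: [-1.684, -2.651, 0.0]
contact_force: [0.4, -0.3, -0.1]
opening: -0.0002
grip_force: 0.0
t: 2.02
tool_pos: [0.5648, -0.1424, 0.2308]
tool_rot: [-1.07, -2.953, -0.0]
contact_force: [-1.0, -0.5, -0.3]
opening: -0.0003
grip_force: 0.0
t: 2.65
tool_pos: [0.5647, -0.1424, 0.2308]
tool_rot: [-0.406, -3.114, -0.0]
contact_force: [-1.0, -0.1, -0.6]
opening: -0.0001
grip_force: 0.0
t: 3.02
tool_pos: [0.5649, -0.1424, 0.2311]
tool_rot: [-0.262, -3.13, -0.0]
contact_force: [0.0, -0.1, 0.1]
opening: -0.0004
grip_force: 0.0
tray frame mm [  -0.3 -133.4  231.1] heading y 80.43928288893999 z [-0.  0. -1.] F [ 0.  -0.1  0.1] t 3.025 q [-0.37 -0.05  1.71  0.    1.48 -1.78]
```

```bash
python3 -m jog '[[0,0,0,0,0,1,-1],[0,0,0,0,0,1,-1],[0,0,0,0,0,0.6,-1],[0,0,0,0,0,0.1,-1],[0,0,0,0,0,0,-1]]'
python3 -m jog '[[0,0,0,0,0,0.07,-1],[0,0,0,0,0,0,-1]]'|grep -v rot
python3 -m jog '[[0,0,0,0,0,0.07,-1],[0,0,0,0,0,0,-1]]'|grep -v rot
python3 tp.py
```

```text
t: 3.65
tool_pos: [0.5655, -0.1427, 0.1512]
tool_rot: [0.26, 3.13, -0.001]
contact_force: [0.7, 0.0, 0.1]
opening: 0.0001
grip_force: 0.0
t: 3.9
tool_pos: [0.5654, -0.1427, 0.149]
contact_force: [-0.2, -0.2, -0.2]
opening: 0.0
grip_force: 0.0
t: 4.15
tool_pos: [0.5649, -0.1425, 0.146]
contact_force: [-0.0, -0.6, -0.2]
opening: -0.0001
grip_force: 0.0
tray frame mm [  -0.3 -133.4  146. ] heading y 80.50150092659145 z [-0.  0. -1.] F [-0.  -0.6 -0.2] t 4.15 q [-0.37  0.02  1.79 -0.    1.33 -1.78]
```

```bash
python3 -m jog '[[0,0,0,0,0,0.05,-1],[0,0,0,0,0,0,-1]]'|grep -E 'pos|force'
python3 -m jog '[[0,0,0,0,0,0.04,-1],[0,0,0,0,0,0,-1]]'|grep -E 'pos|force'
```

```text
tool_pos: [0.5652, -0.1426, 0.145]
contact_force: [-0.4, -0.8, 1.9]
grip_force: 1.1
tool_pos: [0.5652, -0.1427, 0.1449]
contact_force: [-3.7, 0.9, 6.7]
grip_force: 3.5
```

```bash
python3 -m jog '[[0,0,0,0,0.15,0.01,-1],[0,0,0,0,0.15,0,-1],[0,0,0,0,0.15,0,-1]]'|grep -E 'pos|force'
python3 -m jog '[[0,0,0,0,0.15,0,-1],[0,0,0,0,0.15,0,-1],[0,0,0,0,0.15,0,-1],[0,0,0,0,0.15,0,-1]]'|grep -E 'pos|force'
python3 tp.py w1.png wrist
```

```text
tool_pos: [0.5675, -0.1294, 0.1449]
contact_force: [-3.4, -0.3, 7.6]
grip_force: 3.9
tool_pos: [0.5705, -0.1114, 0.1442]
contact_force: [-1.1, 0.6, 3.3]
grip_force: 2.0
tray frame mm [  -0.  -101.8  144.2] heading y 80.49826122266825 z [ 0.001 -0.    -1.   ] F [-1.1  0.6  3.3] t 5.525 q [-0.32  0.02  1.8   0.    1.33 -1.73]
```

View pics/w1.png

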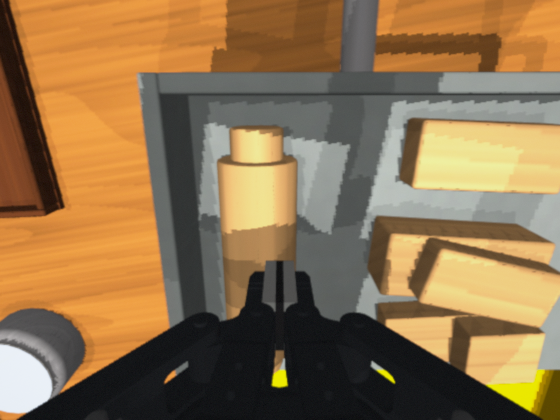

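The rung rolled about 16 mm off the wall, staying straight. A second stroke follows.

```bash
python3 -m jog '[[0,0,0,0,0,-0.3,-1],[0,0,0,0,-0.4,0,-1],[0,0,0,0,-0.4,0,-1],[0,0,0,0,0,0.2,-1],[0,0,0,0,0,0.1,-1]]'|grep -E 'pos|force'
python3 -m jog '[[0,0,0,0,0,0.04,-1],[0,0,0,0,0,0,-1]]'|grep -E 'pos|force'
python3 tp.py
```

```text
tool_pos: [0.5659, -0.1357, 0.1431]
contact_force: [-5.0, -1.3, 10.4]
grip_force: 5.1
tool_pos: [0.566, -0.1356, 0.1432]
contact_force: [-3.0, -1.3, 7.7]
grip_force: 4.0
tray frame mm [  -0.4 -126.5  143.2] heading y 80.5125435719985 z [-0.001 -0.001 -1.   ] F [-3.  -1.3  7.7] t 6.45 q [-0.36  0.02  1.8  -0.    1.32 -1.77]
```

```bash
python3 -m jog '[[0,0,0,0,0.15,-0.02,-1],[0,0,0,0,0.15,0,-1],[0,0,0,0,0.15,0,-1],[0,0,0,0,0.15,0,-1]]'|grep -E 'pos|force'
python3 -m jog '[[0,0,0,0,0.15,0,-1],[0,0,0,0,0.15,0,-1],[0,0,0,0,0.15,0,-1],[0,0,0,0,0.15,0,-1]]'|grep -E 'pos|force'
python3 tp.py
python3 -m jog '[[0,0,0,0,0,-1,-1],[0,0,0,0,0,-1,-1],[0,0,0,0,0,-0.5,0.2],[0,0,0,0,0,0,0.2],[0,0,0,0,0,0,0.2]]'
python3 tp.py w2.png wrist
```

```text
tool_pos: [0.569, -0.1173, 0.1448]
contact_force: [-7.1, 0.8, 11.9]
grip_force: 6.1
tool_pos: [0.5721, -0.0995, 0.1448]
contact_force: [-6.7, 0.1, 12.0]
grip_force: 5.9
tray frame mm [ -0.4 -89.8 144.8] heading y 80.52168952545864 z [-0.001 -0.001 -1.   ] F [-6.7  0.1 12. ] t 7.45 q [-0.3   0.02  1.8  -0.    1.33 -1.71]
t: 8.07
tool_pos: [0.5714, -0.0994, 0.2157]
tool_rot: [-0.26, -3.128, -0.001]
contact_force: [-0.4, -0.4, -0.3]
opening: 0.0509
grip_force: 0.0
tray frame mm [ -1.1 -89.8 215.7] heading y 80.50051956124246 z [-0.003  0.001 -1.   ] F [-0.4 -0.4 -0.3] t 8.075 q [-0.3  -0.04  1.73  0.    1.45 -1.71]
```

View pics/w2.png

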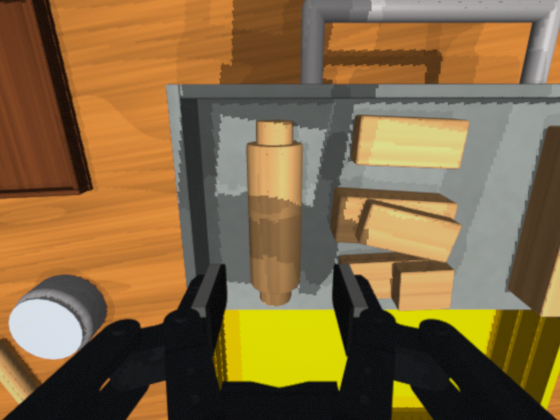

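The rung now stands clear, straight along the tray (wrist px body 248–300, ends (274,121) and (275,303)), with floor on both sides.

Run:
```python
from h import *
d=cam('wrist'); c,s=np.cos(-.168),np.sin(-.168); M=np.array([[c,s],[-s,c]])
for uv in [(248,215),(300,215),(274,121),(275,303),(275,215),(335,215),(190,215),(195,290)]:
    z=.105 if uv[0] in(190,195) else .125
    print(uv,np.round(M@(atz(d,uv,z)[:2]-[.5875,-.011])*1000,1))
```

```text
(248, 215) [  -2.2 -112.4]
(300, 215) [ -2.3 -73.6]
(274, 121) [-70.1 -92.8]
(275, 303) [ 74.2 -92.4]
(275, 215) [ -2.3 -92.2]
(335, 215) [ -2.4 -47.4]
(190, 215) [   4.9 -161.4]
(195, 290) [  74.6 -162.8]
```

```bash
python3 -m jog '[[0,0,0,-0.1,-0.1,0.5,0.25],[0,0,0,0,0,1,0.25],[0,0,0,0,0,1,0.25],[0,0,0,0,0,0.6,0.25],[0,0,0,0,0,0.2,0.25]]'|grep -E 'pos|force'
python3 -m jog '[[0,0,0,0,0,0.2,0.25],[0,0,0,0,0,0,0.25]]'|grep -E 'pos|force'
python3 tp.py
```

```text
tool_pos: [0.5736, -0.1028, 0.1163]
contact_force: [0.3, -0.8, 0.5]
grip_force: 0.0
tool_pos: [0.575, -0.1032, 0.113]
contact_force: [0.6, 0.6, 0.5]
grip_force: 0.0
tray frame mm [  3.1 -92.9 113. ] heading y 80.50229303113812 z [ 0.001 -0.    -1.   ] F [0.6 0.6 0.5] t 9.05 q [-0.3   0.06  1.81  0.    1.27 -1.71]
```

```bash
python3 -m jog '[[0,0,0,0,0,0.1,0.25],[0,0,0,0,0,0,-1],[0,0,0,0,0,0,-1],[0,0,0,0,0,0,-1],[0,0,0,0,0,0,-1]]' 40
python3 -m jog '[[0,0,0,0,0,-0.2,-1],[0,0,0,0,0,-0.5,-1],[0,0,0,0,0,-1,-1],[0,0,0,0,0,-1,-1],[0,0,0,0,0,0,-1]]'
python3 tp.py w3.png wrist
```

```text
t: 9.68
tool_pos: [0.575, -0.1031, 0.1101]
tool_rot: [0.26, 3.13, -0.0]
contact_force: [-0.3, 0.3, 3.8]
opening: 0.039
grip_force: 40.4
t: 10.3
tool_pos: [0.5766, -0.1037, 0.1945]
tool_rot: [0.26, 3.124, -0.003]
contact_force: [-0.1, -0.4, -1.8]
opening: 0.0387
grip_force: 40.4
tray frame mm [  4.7 -93.2 194.5] heading y 80.50150052465935 z [ 0.007 -0.002 -1.   ] F [-0.1 -0.4 -1.8] t 10.3 q [-0.3  -0.02  1.75 -0.    1.41 -1.71]
```

Rung held (opening 39 mm, 40 N). Carry it over to the empty tray.

```bash
python3 -m jog '[[0,0,0,0.28,-0.88,0,-1],[0,0,0,0.28,-0.88,0,-1],[0,0,0,0.28,-0.88,0,-1],[0,0,0,0.28,-0.88,0,-1],[0,0,0,0.28,-0.88,0,-1]]'|grep -E 'pos|force'
python3 -m jog '[[0,0,0,0.28,-0.88,0,-1],[0,0,0,0.28,-0.88,0,-1],[0,0,0,0.28,-0.88,0,-1],[0,0,0,0.28,-0.88,0,-1],[0,0,0,0.28,-0.88,0,-1]]'|grep -E 'pos|force'
python3 -m jog '[[0,0,-0.5,0,0,0,-1],[0,0,0,0,0,0,-1]]'
python3 tp.py w4.png wrist
python3 -c "
from h import *
cam('side','s4.png')"
```

```text
tool_pos: [0.5099, -0.2264, 0.1881]
contact_force: [0.3, 0.1, -1.1]
grip_force: 40.4
tool_pos: [0.4469, -0.3495, 0.1881]
contact_force: [-0.2, -0.2, -1.1]
grip_force: 40.4
t: 11.85
tool_pos: [0.4472, -0.3491, 0.1884]
tool_rot: [-0.193, -3.133, -0.004]
contact_force: [0.5, 0.3, -0.7]
opening: 0.0386
grip_force: 40.5
tray frame mm [ -81.8 -356.8  188.4] heading y 82.93633639826828 z [-0.002  0.002 -1.   ] F [ 0.5  0.3 -0.7] t 11.85 q [-0.79 -0.05  1.79  0.    1.41 -2.24]
```

View pics/w4.png

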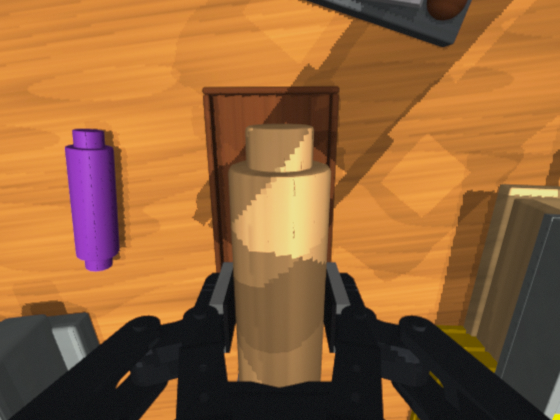

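The rung hangs squarely over the tray, whose back edge runs from (204,90) to (338,90). I check the tray's place with this view.

Run:
```python
from h import *
d=cam('wrist'); c,s=np.cos(-.123),np.sin(-.123); M=np.array([[c,s],[-s,c]])
for uv in [(204,90),(338,90),(210,180),(336,180)]: 
    print(uv,np.round(M@(atz(d,uv,.026)[:2]-[.448,-.352])*1000,1))
print(M@(status.get_obs()['tool_pos'][:2]-[.448,-.352]))
```

```text
(204, 90) [-91.1 -61.4]
(338, 90) [-91.2  55. ]
(210, 180) [-11.2 -61.5]
(336, 180) [-11.2  57.7]
[-0.00039786  0.00303909]
```

```bash
python3 -m jog '[[0,0,0,-0.1,-0.15,0.8,-1],[0,0,0,0,0,0.9,-1],[0,0,0,0,0,0.9,-1],[0,0,0,0,0,0.9,-1],[0,0,0,0,0,0.9,-1]]'|grep -E 'pos|force'
python3 -m jog '[[0,0,0,0,0,0.5,-1],[0,0,0,0,0,0.4,-1],[0,0,0,0,0,0.15,-1],[0,0,0,0,0,0.05,-1],[0,0,0,0,0,0,-1]]'|grep -E 'pos|force'
python3 tp.py
```

```text
tool_pos: [0.4508, -0.3539, 0.0575]
contact_force: [0.1, 0.2, -1.5]
grip_force: 40.5
tool_pos: [0.4511, -0.3548, 0.0263]
contact_force: [0.4, -0.1, -1.5]
grip_force: 40.5
tray frame mm [ -77.  -361.8   26.3] heading y 82.99801885924683 z [ 0.001 -0.001 -1.   ] F [ 0.4 -0.1 -1.5] t 13.25 q [-0.8   0.15  1.88  0.    1.11 -2.24]
```

```bash
python3 -m jog '[[0,0,0,0,0,0.2,-1],[0,0,0,0,0,0.15,-1],[0,0,0,0,0,0,-1]]'|grep -E 'pos|force'
python3 -m jog '[[0,0,0,0,0,0.1,-1],[0,0,0,0,0,0,-1]]'|grep -E 'pos|force'
```

```text
tool_pos: [0.4502, -0.354, 0.0143]
contact_force: [0.2, 0.3, -1.5]
grip_force: 40.5
tool_pos: [0.4505, -0.3543, 0.0117]
contact_force: [0.6, -0.3, -1.6]
grip_force: 40.5
```

```bash
python3 -m jog '[[0,0,0,0,0,0.04,-1],[0,0,0,0,0,0,-1]]'|grep -E 'pos|force'
python3 -m jog '[[0,0,0,0,0,0.04,-1],[0,0,0,0,0,0,-1]]'|grep -E 'pos|force'
```

```text
tool_pos: [0.4508, -0.3546, 0.0111]
contact_force: [0.3, 0.8, 0.7]
grip_force: 40.7
tool_pos: [0.4508, -0.3546, 0.0111]
contact_force: [-3.7, 3.3, 8.1]
grip_force: 41.5
```

Touched down. Release, rise and look.

```bash
python3 -m jog '[[0,0,0,0,0,-0.04,-1],[0,0,0,0,0,0,-0.2],[0,0,0,0,0,0,0.1],[0,0,0,0,0,0,0.25],[0,0,0,0,0,0,0.25]]'
python3 -m jog '[[0,0,0,0,0,-0.3,0.25],[0,0,0,0,0,-0.8,0.25],[0,0,0,0,0,-1,0.25],[0,0,0,0,0,-1,0.25],[0,0,0,0,0,-1,0.25]]'|grep -E 'pos|force'
python3 -m jog '[[0,0,0,0,0,-1,0.25],[0,0,0,0,0,-1,0.25],[0,0,0,0,0,-0.5,0.25],[0,0,0,0,0,0,0.25]]'|grep -E 'pos|force'
python3 tp.py s5.png side; python3 -c "
import cv2,numpy as np
from h import *
a=cam('wrist')['img'][...,::-1];b=cv2.imread('pics/s5.png')
cv2.imwrite('pics/m5.png',cv2.resize(np.hstack([a,b]),(800,300),interpolation=cv2.INTER_AREA))"
```

```text
t: 15.0
tool_pos: [0.4506, -0.3544, 0.0106]
tool_rot: [-0.192, -3.136, -0.0]
contact_force: [-0.5, -0.2, 0.2]
opening: 0.0534
grip_force: 0.0
tool_pos: [0.4507, -0.3545, 0.1356]
contact_force: [-0.9, 0.2, 0.9]
grip_force: 0.0
tool_pos: [0.4511, -0.3549, 0.2102]
contact_force: [0.0, -0.4, 0.5]
grip_force: 0.0
tray frame mm [ -77.  -361.8  210.2] heading y 83.00291664339726 z [ 0.002 -0.002 -1.   ] F [ 0.  -0.4  0.5] t 16.125 q [-0.8  -0.06  1.76 -0.    1.44 -2.24]
```

View pics/m5.png

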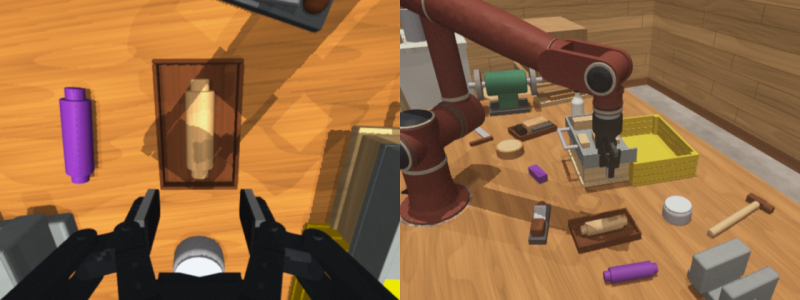

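The rung lies flat and centred in the dark tray. Now turn back and go over the handle.

```bash
for i in 1; do
python3 -m jog '[[0,0,1,0,0,0,-0.2],[0,0,1,0,0,0,-0.2],[0,0,1,0,0,0,-0.2],[0,0,1,0,0,0,-0.2],[0,0,1,0,0,0,-0.2]]'
python3 -m jog '[[0,0,1,0,0,0,-0.2],[0,0,1,0,0,0,-0.2],[0,0,1,0,0,0,-0.2],[0,0,1,0,0,0,-0.2],[0,0,1,0,0,0,-0.2]]'
python3 -m jog '[[0,0,1,0,0,0,-0.2],[0,0,1,0,0,0,-0.2],[0,0,1,0,0,0,-0.2],[0,0,1,0,0,0,-0.2],[0,0,1,0,0,0,-0.2]]'
python3 -m jog '[[0,0,1,0,0,0,-0.2],[0,0,1,0,0,0,-0.2],[0,0,1,0,0,0,-0.2],[0,0,0.5,0,0,0,-0.2],[0,0,0,0,0,0,-0.2]]'
python3 -m jog '[[0,0,0,0.93,-0.15,0,-0.2],[0,0,0,0.93,-0.15,0,-0.2],[0,0,0,0.93,-0.15,0,-0.2],[0,0,0,0.93,-0.15,0,-0.2],[0,0,0,0.93,-0.15,0,-0.2]]'
python3 -m jog '[[0,0,0,0.93,-0.15,0,-0.2],[0,0,0,0.93,-0.15,0,-0.2],[0,0,0,0.93,-0.15,0,-0.2],[0,0,0,0.93,-0.15,0,-0.2],[0,0,0,0.93,-0.15,0,-0.2]]'
python3 -m jog '[[0,0,0,0.93,-0.15,0,-0.2],[0,0,0,0.93,-0.15,0,-0.2],[0,0,0,0.93,-0.15,0,-0.2],[0,0,0,0,0,0,-0.2]]'
done | tail -6
python3 tp.py w6.png wrist
```

```text
t: 20.48
tool_pos: [0.4523, 0.0142, 0.2079]
tool_rot: [-2.393, -2.033, 0.002]
contact_force: [-0.3, 0.1, 0.1]
opening: 0.0344
grip_force: 0.0
tray frame mm [-137.5    2.2  207.9] heading y -9.298500984220432 z [-0.001  0.    -1.   ] F [-0.3  0.1  0.1] t 20.475 q [-0.13 -0.37  2.02 -0.    1.48  0.03]
```

View pics/w6.png

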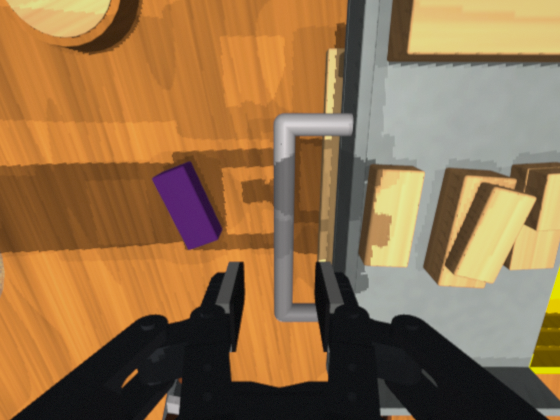

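The bar runs vertically at px x≈284, from (285,124) to (284,311), between the fingers; the offcuts are untouched. Triangulate it against the first wrist view.

Run:
```python
from h import *
import pickle
d=cam('wrist'); c0=pickle.load(open('c0.pkl','rb'))['wrist']
c,s=np.cos(-.168),np.sin(-.168); M=np.array([[c,s],[-s,c]])
for a,b in [((285,124),(48,103)),((284,311),(57,280))]:
    P=tri([(d,a),(c0,b)]); print(P,M@(P[:2]-[.5875,-.011]),atz(d,a,.135))
o=status.get_obs();print(o['tool_pos'])
```

```text
[0.4669829  0.08049234 0.1359929 ] [-0.13411887  0.07005247] [0.46696074 0.08011116 0.135     ]
[ 0.44465241 -0.05524285  0.13701344] [-0.13343858 -0.06750563] [ 0.44444944 -0.05668636  0.135     ]
[0.45251929 0.01277599 0.20820004]
```

```bash
python3 -m jog '[[0,0,0,0,0.1,0.8,-0.2],[0,0,0,0,0,0.8,-0.2],[0,0,0,0,0,0.8,-0.2],[0,0,0,0,0,0.4,-0.2],[0,0,0,0,0,0.2,-0.2]]'|grep -E 'pos|force'
python3 -m jog '[[0,0,0,0,0,0.05,-0.2],[0,0,0,0,0,0,-1],[0,0,0,0,0,0,-1],[0,0,0,0,0,0,-1],[0,0,0,0,0,0,-1]]' 50
python3 tp.py
```

```text
tool_pos: [0.4556, 0.0119, 0.1182]
contact_force: [0.2, 0.6, -0.1]
grip_force: 0.0
t: 21.82
tool_pos: [0.4547, 0.0126, 0.1182]
tool_rot: [-2.396, -2.029, 0.004]
contact_force: [-7.0, 0.9, 5.5]
opening: 0.0123
grip_force: 48.7
tray frame mm [-134.8    1.1  118.2] heading y -9.472846435644515 z [-0.003  0.    -1.   ] F [-7.   0.9  5.5] t 21.825 q [-0.14 -0.27  2.11 -0.    1.31  0.03]
```

Bar gripped. Lift along the arc about the hinge (0.1 rad steps worked out from r = 230/30 mm).

```bash
python3 -m jog '[[0,0,0,0,0.14,-0.76,-1],[0,0,0,0,0,0,-1],[0,0,0,0,0.21,-0.74,-1],[0,0,0,0,0.29,-0.72,-1],[0,0,0,0,0,0,-1]]'|grep -E 'pos|force|open'
python3 tp.py
```

```text
tool_pos: [0.4727, 0.0096, 0.1847]
contact_force: [-10.8, 0.7, 0.2]
opening: 0.0122
grip_force: 49.0
tray frame mm [-116.7    1.1  184.7] heading y -9.473467833070028 z [-0.007  0.001 -1.   ] F [-10.8   0.7   0.2] t 22.45 q [-0.14 -0.29  2.   -0.    1.43  0.03]
```

```bash
python3 -m jog '[[0,0,0,0,0.18,-0.35,-1],[0,0,0,0,0.18,-0.34,-1],[0,0,0,0,0.21,-0.33,-1],[0,0,0,0,0.21,-0.32,-1],[0,0,0,0,0,0,-1]]'|grep -E 'pos|force|open'
python3 -m jog '[[0,0,0,0,0.24,-0.3,-1],[0,0,0,0,0.25,-0.3,-1],[0,0,0,0,0.27,-0.28,-1],[0,0,0,0,0.27,-0.27,-1],[0,0,0,0,0,0,-1]]'|grep -E 'pos|force|open'
python3 tp.py
```

```text
tool_pos: [0.4944, 0.006, 0.2246]
contact_force: [-16.3, 1.9, 4.3]
opening: 0.012
grip_force: 49.0
tool_pos: [0.5257, 0.0008, 0.2623]
contact_force: [-17.5, 2.4, 14.1]
opening: 0.0121
grip_force: 49.5
tray frame mm [-62.9   1.3 262.3] heading y -9.466410505933302 z [-0.007  0.001 -1.   ] F [-17.5   2.4  14.1] t 23.7 q [-0.14 -0.2   1.8  -0.    1.55  0.03]
```

```bash
python3 -m jog '[[0,0,0,0,0.2,-0.3,-1],[0,0,0,0,0.27,-0.27,-1],[0,0,0,0,0.3,-0.24,-1],[0,0,0,0,0.3,-0.22,-1],[0,0,0,0,0,0,-1]]'|grep -E 'pos|force|open'
python3 tp.py w7.png wrist; python3 -c "
import cv2,numpy as np
from h import *
a=cam('scene')['img'][...,::-1];b=cam('side')['img'][...,::-1]
cv2.imwrite('pics/m7.png',np.hstack([a[120:370,200:500],b[100:350,180:480]]))"
```

```text
tool_pos: [0.5604, -0.0049, 0.2908]
contact_force: [-5.0, 1.2, 4.0]
opening: 0.0123
grip_force: 49.8
tray frame mm [-27.8   1.4 290.8] heading y -9.494863478421996 z [ 0.001 -0.    -1.   ] F [-5.   1.2  4. ] t 24.325 q [-0.14 -0.13  1.69  0.    1.58  0.02]
```

View pics/m7.png

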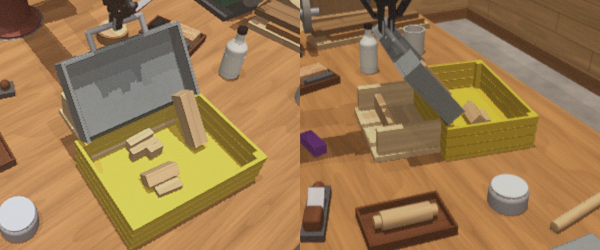

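Tray is at about 0.9 rad. Four blocks lie in the crate, but the square bar (crop (182,95)–(200,148)) seems to lean up against the lip. I lift a little more and check it numerically.

```bash
python3 -m jog '[[0,0,0,0,0.25,-0.15,-1],[0,0,0,0,0,0,-1],[0,0,0,0,-0.3,0.2,-1],[0,0,0,0,0.3,-0.2,-1],[0,0,0,0,0,0,-1]]'|grep -E 'pos|force|open'
cat > bar.py <<'E'
from h import *
c,s=np.cos(-.168),np.sin(-.168)
def Wt(P): P=np.array(P); return [.5875+c*P[0]-s*P[1],-.011+s*P[0]+c*P[1],P[2]]
for n in('scene','side'):
    d=cam(n); print(n,'lip y=90,130,150',np.round(proj(d,[Wt((.094,y,.105)) for y in(.09,.13,.15)])).tolist())
    im=d['img'].astype(int)
    # light-wood mask: reddish tan, not yellow (b high enough), inside the lip/crate window
    Q=np.int32(proj(d,[Wt(p) for p in[(.03,-.17,.16),(.03,.17,.16),(.35,.17,.095),(.35,-.17,.095),(.35,-.17,.01),(.094,-.17,.01)]]))
    m=np.zeros(im.shape[:2],np.uint8); cv2.fillConvexPoly(m,cv2.convexHull(Q),1)
    r,g,b=im[...,0],im[...,1],im[...,2]
    w=((r>110)&(b>0.4*r)&(g<0.93*r)&(r-b>25)&(m>0)).astype(np.uint8)
    k,L,S,C=cv2.connectedComponentsWithStats(w)
    for i in range(1,k):
        if S[i,4]>60:
            pts=np.argwhere(L==i)[:,::-1]; r_=cv2.minAreaRect(pts.astype(np.float32)); print(S[i].tolist(),np.round(cv2.boxPoints(r_)).tolist())
E
python3 bar.py; python3 tp.py
```

```text
tool_pos: [0.5668, -0.006, 0.2948]
contact_force: [-6.5, 0.7, 5.8]
opening: 0.0121
grip_force: 50.0
scene lip y=90,130,150 [[366.0, 222.0], [379.0, 216.0], [385.0, 214.0]]
[396, 201, 29, 36, 130] [[393.0, 204.0], [396.0, 201.0], [425.0, 236.0], [421.0, 239.0]]
[371, 209, 37, 59, 1254] [[370.0, 213.0], [395.0, 206.0], [410.0, 264.0], [386.0, 270.0]]
[261, 226, 20, 54, 367] [[260.0, 227.0], [271.0, 225.0], [284.0, 277.0], [274.0, 279.0]]
[290, 238, 86, 44, 1099] [[289.0, 276.0], [373.0, 234.0], [386.0, 261.0], [302.0, 303.0]]
[340, 281, 44, 37, 990] [[338.0, 293.0], [374.0, 278.0], [386.0, 306.0], [350.0, 321.0]]
[328, 347, 46, 29, 161] [[328.0, 368.0], [373.0, 347.0], [376.0, 354.0], [331.0, 375.0]]
side lip y=90,130,150 [[300.0, 179.0], [296.0, 173.0], [294.0, 170.0]]
[301, 155, 44, 40, 242] [[292.0, 179.0], [305.0, 144.0], [344.0, 159.0], [331.0, 194.0]]
[364, 161, 62, 83, 446] [[364.0, 161.0], [384.0, 149.0], [436.0, 232.0], [416.0, 245.0]]
[340, 200, 31, 24, 412] [[337.0, 209.0], [350.0, 195.0], [372.0, 217.0], [359.0, 231.0]]
[310, 219, 11, 22, 132] [[309.0, 220.0], [318.0, 216.0], [328.0, 236.0], [319.0, 240.0]]
tray frame mm [-21.5   1.5 294.6] heading y -9.489865278735587 z [-0.001  0.    -1.   ] F [-7.1  1.2  5.4] t 25.2 q [-0.14 -0.12  1.67  0.    1.59  0.02]
```

```bash
cat > bar2.py <<'E'
from fit import *
import itertools
from bar import Wt
k=[('scene',(-.125,-.18,.095),(277,268)),('scene',(.125,.18,.095),(460,277)),('scene',(.125,-.18,.095),(330,352)),('scene',(-.125,.18,.095),(395,219)),('side',(.125,-.18,.095),(409,213)),('side',(.125,.18,.095),(357,165)),('side',(-.125,-.18,.095),(330,228))]
q=fit(k,[.8,-.05,-.168]); M=np.array([[np.cos(-.168),np.sin(-.168)],[-np.sin(-.168),np.cos(-.168)]])
print('crate in tray frame',M@(q[:2]-[.5875,-.011]))
d=cam('scene'); tgt=np.array([(370,213),(395,206),(410,264),(386,270)],float)
best=[]
for y in np.arange(.08,.14,.005):
  for ph in np.radians(np.arange(-10,95,5)):
    for xc in np.arange(.09,.2,.01):
      # lowest corner on the crate floor z=.008; centre height follows
      zc=.008+.07*abs(np.sin(ph))+.02*abs(np.cos(ph))
      P=[]
      for a,b,e in itertools.product((-.07,.07),(-.02,.02),(-.02,.02)):
          P.append(Wt((xc+a*np.cos(ph)+e*np.sin(ph), y+b, zc-a*np.sin(ph)+e*np.cos(ph))))
      h=proj(d,P); bb=cv2.boxPoints(cv2.minAreaRect(h.astype(np.float32)))
      er=sum(np.min(np.linalg.norm(bb-t,axis=1)) for t in tgt)
      best.append((er,y,np.degrees(ph),xc,zc))
best.sort()
for b in best[:6]: print(np.round(b,3))
E
python3 bar2.py | grep -v lip
```

```text
[396, 201, 29, 36, 130] [[393.0, 204.0], [396.0, 201.0], [425.0, 236.0], [421.0, 239.0]]
[372, 209, 36, 59, 1253] [[371.0, 212.0], [396.0, 206.0], [408.0, 265.0], [383.0, 270.0]]
[261, 226, 20, 54, 369] [[260.0, 227.0], [271.0, 225.0], [284.0, 276.0], [274.0, 279.0]]
[290, 238, 86, 44, 1106] [[289.0, 276.0], [373.0, 234.0], [386.0, 261.0], [302.0, 303.0]]
[337, 281, 47, 37, 985] [[336.0, 294.0], [374.0, 278.0], [386.0, 306.0], [348.0, 322.0]]
[330, 347, 44, 29, 166] [[329.0, 371.0], [370.0, 344.0], [373.0, 348.0], [332.0, 375.0]]
[301, 155, 70, 69, 686] [[299.0, 156.0], [331.0, 133.0], [386.0, 208.0], [354.0, 231.0]]
[364, 161, 62, 83, 441] [[364.0, 161.0], [384.0, 149.0], [436.0, 232.0], [416.0, 245.0]]
[309, 218, 13, 23, 136] [[309.0, 220.0], [317.0, 216.0], [328.0, 236.0], [319.0, 240.0]]
[ 0.7942 -0.0364 -0.1582] [[-4.0, -6.0], [6.0, -0.0], [2.0, -1.0], [-2.0, -11.0], [11.0, 3.0], [4.0, -5.0], [-1.0, 2.0]]
crate in tray frame [0.20799946 0.00952519]
[ 6.225  0.125 55.     0.15   0.077]
[ 6.238  0.13  55.     0.15   0.077]
[ 8.011  0.13  50.     0.15   0.074]
[ 8.689  0.125 50.     0.15   0.074]
[ 9.341  0.125 60.     0.15   0.079]
[ 9.817  0.13  60.     0.15   0.079]
```

The bar lies in the crate (centre about 77 mm high, leaning at 55° on the lip, flush with the tray floor): inside the limits, and it can only slide deeper. Lower along the reverse arc.

```bash
python3 -m jog '[[0,0,0,0,-0.25,0.15,-1],[0,0,0,0,-0.3,0.22,-1],[0,0,0,0,-0.3,0.24,-1],[0,0,0,0,-0.27,0.27,-1],[0,0,0,0,-0.25,0.28,-1]]'|grep -E 'pos|force'
python3 -m jog '[[0,0,0,0,-0.25,0.28,-1],[0,0,0,0,-0.25,0.28,-1],[0,0,0,0,-0.24,0.3,-1],[0,0,0,0,-0.24,0.3,-1],[0,0,0,0,0,0,-1]]'|grep -E 'pos|force'
python3 -m jog '[[0,0,0,0,-0.21,0.32,-1],[0,0,0,0,-0.21,0.33,-1],[0,0,0,0,-0.18,0.34,-1],[0,0,0,0,-0.18,0.35,-1],[0,0,0,0,0,0,-1]]'|grep -E 'pos|force'
python3 tp.py; python3 bar2.py | tail -3
```

```text
tool_pos: [0.5256, 0.0009, 0.2625]
contact_force: [-17.2, 1.4, 17.9]
grip_force: 52.7
tool_pos: [0.494, 0.0061, 0.2242]
contact_force: [-19.5, 1.7, 10.8]
grip_force: 53.7
tool_pos: [0.4715, 0.0098, 0.182]
contact_force: [-13.3, 2.0, 3.9]
grip_force: 54.5
tray frame mm [-117.9    1.2  182. ] heading y -9.47753675464475 z [-0.007  0.001 -1.   ] F [-13.3   2.    3.9] t 27.225 q [-0.14 -0.29  2.01 -0.    1.43  0.03]
[ 8.689  0.125 50.     0.15   0.074]
[ 9.341  0.125 60.     0.15   0.079]
[ 9.817  0.13  60.     0.15   0.079]
```

```bash
python3 -m jog '[[0,0,0,0,-0.15,0.36,-1],[0,0,0,0,-0.14,0.36,-1],[0,0,0,0,-0.11,0.37,-1],[0,0,0,0,-0.1,0.37,-1],[0,0,0,0,0,0,-1]]'|grep -E 'pos|force'
python3 -m jog '[[0,0,0,0,-0.07,0.3,-1],[0,0,0,0,-0.05,0.2,-1],[0,0,0,0,0,0.15,-1],[0,0,0,0,0,0.08,-1],[0,0,0,0,0,0,-1]]'|grep -E 'pos|force'
python3 tp.py; python3 bar2.py | tail -6
```

```text
tool_pos: [0.458, 0.0121, 0.1381]
contact_force: [-6.8, 1.0, 0.1]
grip_force: 55.8
tool_pos: [0.4548, 0.0126, 0.1184]
contact_force: [-10.9, 1.2, 4.8]
grip_force: 57.5
tray frame mm [-134.8    1.1  118.4] heading y -9.489642217081055 z [-0.004  0.    -1.   ] F [-10.9   1.2   4.8] t 28.625 q [-0.14 -0.27  2.1  -0.    1.31  0.03]
[ 6.225  0.125 55.     0.15   0.077]
[ 6.238  0.13  55.     0.15   0.077]
[ 8.011  0.13  50.     0.15   0.074]
[ 8.689  0.125 50.     0.15   0.074]
[ 9.341  0.125 60.     0.15   0.079]
[ 9.817  0.13  60.     0.15   0.079]
```

The tray is back at its starting height (118.4 vs 118.2 mm). Release, rise, and compare the wrist picture with the one before the lift.

```bash
python3 -m jog '[[0,0,0,0,0,0,-0.5],[0,0,0,0,0,0,-0.3],[0,0,0,0,0,0,-0.2],[0,0,0,0,0,0,-0.2],[0,0,0,0,0,0,-0.2]]'|grep -E 'pos|force|open'
python3 -m jog '[[0,0,0,0,0,-0.4,-0.2],[0,0,0,0,0,-0.8,-0.2],[0,0,0,0,-0.1,-0.9,-0.2],[0,0,0,0,0,-0.9,-0.2],[0,0,0,0,0,0,-0.2]]'|grep -E 'pos|force|open'
python3 tp.py w8.png wrist
python3 - <<'E'
import cv2,numpy as np
a=cv2.imread('pics/w6.png',0);b=cv2.imread('pics/w8.png',0)
for (x,y,w,h) in [(268,110,90,60),(270,160,60,60),(345,10,60,60)]:
    r=cv2.matchTemplate(b[max(0,y-25):y+h+25,x-25:x+w+25],a[y:y+h,x:x+w],cv2.TM_CCOEFF_NORMED); _,v,_,l=cv2.minMaxLoc(r); print(v,l[0]-25,l[1]-min(25,y))
E
python3 bar2.py | tail -3
python3 - <<'E'
import numpy as np,cv2
from h import *
# bystanders and rung: scene/side difference to the pictures of the start, blobs outside the tray/crate/arm
for n in('scene','side'):
    a=cv2.imread(f'pics/{n}0.png').astype(int); b=cam(n,n+'9.png')['img'][...,::-1].astype(int)
    m=(np.abs(a-b).max(2)>40).astype(np.uint8); m=cv2.morphologyEx(m,cv2.MORPH_OPEN,np.ones((3,3)))
    k,L,S,C=cv2.connectedComponentsWithStats(m)
    print(n,[S[i].tolist() for i in range(1,k) if S[i,4]>40])
E
```

```text
tool_pos: [0.4565, 0.0124, 0.1185]
contact_force: [-0.3, 0.2, 0.2]
opening: 0.0339
grip_force: 0.0
tool_pos: [0.4551, 0.0127, 0.2119]
contact_force: [-0.4, -0.1, 0.2]
opening: 0.0344
grip_force: 0.0
tray frame mm [-134.5    1.2  211.9] heading y -9.495615083721082 z [ 0.006 -0.001 -1.   ] F [-0.4 -0.1  0.2] t 30.025 q [-0.14 -0.37  2.02 -0.    1.48  0.03]
0.9538320899009705 -7 -2
0.9533190727233887 -6 -1
0.6717895865440369 18 25
[ 8.689  0.125 50.     0.15   0.074]
[ 9.341  0.125 60.     0.15   0.079]
[ 9.817  0.13  60.     0.15   0.079]
scene [[241, 0, 64, 48, 839], [274, 0, 40, 33, 412], [290, 0, 24, 16, 216], [330, 10, 28, 19, 136], [310, 18, 13, 16, 113], [357, 31, 9, 7, 47], [314, 39, 13, 10, 77], [250, 42, 135, 126, 7640], [226, 107, 31, 19, 415], [247, 135, 31, 14, 206], [347, 161, 17, 14, 93], [339, 177, 44, 38, 906], [285, 187, 72, 58, 2128], [257, 203, 34, 46, 521], [369, 209, 36, 64, 1154], [166, 241, 26, 36, 507], [327, 248, 36, 34, 776], [183, 274, 10, 7, 50], [340, 282, 42, 36, 813]]
side [[0, 0, 305, 80, 6428], [248, 17, 32, 6, 150], [40, 25, 125, 51, 3508], [287, 30, 26, 29, 600], [204, 34, 22, 7, 119], [209, 43, 31, 13, 144], [0, 44, 47, 93, 2487], [211, 55, 27, 20, 436], [261, 81, 56, 69, 1954], [197, 102, 54, 68, 1791], [0, 106, 14, 37, 202], [242, 159, 49, 12, 380], [292, 166, 12, 7, 59], [242, 172, 88, 42, 1963], [342, 202, 28, 23, 414], [86, 230, 20, 26, 400], [206, 237, 26, 17, 242], [0, 245, 9, 24, 162], [0, 271, 12, 26, 280], [253, 301, 65, 24, 892]]
```

```bash
python3 -m jog '[[0,0,0,0,0,-1,-0.2],[0,0,0,0,0,0,-0.2],[0,0,0,0,0,0,-0.2],[0,0,0,0,0,0,-0.2]]'|grep pos; python3 -c "
from station import finish_job
print(finish_job())"
```

```text
tool_pos: [0.4527, 0.013, 0.237]
the job is handed in; nothing more can be done
None
```

I handed the job in, with no verdict returned: the rung lies flat in the dark tray, all five offcuts are in the crate (the square bar leaning against the tray's lip, centre about 77 mm up), and the tipping tray is back down level.

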